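# Pack the soft foot of the tooling plate

### The job

The marking station's tooling plate has been levelled on its jacking screws, and just one of its four front feet now stands high enough off the bench to take the slotted packing shim; under the other three the shim jams. Take the shim by its grip and feel for that foot, sliding the shim flat along the bench in under the front edge of the plate and backing off gently, without forcing it, wherever it jams. Leave it pushed fully home around that foot's bolt, lying flat on the bench, and let go of it, with the plate's work blank, the spanner and the lens cap left where they are.

Things in the scene. Friction and masses are not known exactly. Their poses are not given: they have to be found in the camera images.
- plate: Tooling plate, drilled aluminium, fixed, rigid: 200 mm (x) by 360 mm (y), underside 20 mm and top 32 mm above the bench. Origin on the bench under its centre; x points away from the robot, the front edge is at x = -100 mm. Front corners: 8 mm jacking screws (x -86, y +-166 mm) with heads up to 46 mm. Four steel feet hide under the front edge, one round each bolt.
- bolt_1 (a point): Axis of the leftmost hold-down bolt (robot's view) at bench height, at x = -66, y = +120 mm of the plate; axes as the plate's. 8 mm shank down to the bench, head up to 42 mm high. All four feet are alike but for their height: blocks 48 mm (x) by 50 mm (y) centred on their bolts, front face 10 mm behind the plate's front edge and 24 mm before the bolt's axis.
- bolt_2 (a point): Axis of the second bolt from the left at bench height, at x = -66, y = +40 mm of the plate; same bolt. One of the four feet clears the bench by 6.5 mm, the other three by only 3.1 mm; which is which changes, is not measured and is hidden from above. Run against a low foot, the shim stops dead.
- bolt_3 (a point): Axis of the third bolt from the left at bench height, at x = -66, y = -40 mm of the plate; same bolt, same kind of foot, axes as the plate's.
- bolt_4 (a point): Axis of the rightmost (fourth) bolt at bench height, at x = -66, y = -120 mm of the plate; same bolt, same kind of foot, axes as the plate's.
- shim_grip (a point): Loose slotted packing shim, 150 g, flat on the bench: middle of its grip, 30 mm above its underside. Grip: upright black block 28 mm long (x), 14 mm thick (y), from 5 to 46 mm above the underside. Steel blade 5 mm thick, 44 mm wide, from 14.5 mm behind to 86.7 mm ahead of this point; x points to its forked nose, z up.
- shim_eye (a point): Point in the shim's slot, on its centre line at its underside, 66 mm ahead of the grip: over the bolt's axis when home. Slot 13 mm wide, open at the nose; its blind end is 4.5 mm behind this point, so the bolt stops the shim there. The rounded prong ends reach 20.7 mm ahead of it.
- spanner_mid (a point): Middle of a steel spanner, 160 mm long, lying loose on the bench to the right of the plate; to be left alone.
- blank_mid (a point): Centre of a steel work blank, 30 x 60 x 20 mm, lying loose on top of the plate; to be left alone.
- lens_cap_mid (a point): Centre of a black plastic lens cap, 74 mm across, 18 mm high, lying loose on the bench to the left of the plate; to be left alone.
Things that resemble listed ones, but are neither listed nor needed, are in the scene too. There is more than one size of the part that bears shim_grip; the job needs the smallest.

How it is judged (in metres and radians):
On the way:
1. the shim, held in the fingers and flat on the bench, is offered in under the plate's front edge (contact force between the fingers and shim above 1 N and height (world z) of shim_eye below 0.006 m and x of shim_eye in the frame of plate between -0.117 and -0.05 m and y of shim_eye in the frame of plate between -0.17 and 0.17 m), for 0.1 s.
At the end, for the whole second after the job is handed in: The shim's eye lies within 5 mm (horizontally) of the axis of one of the four bolts, the shim lying flat on the bench (tilt under 0.06 rad, underside within 3 mm of the bench) and pointing straight in under the plate within 0.25 rad; the shim is let go ((horizontal distance between shim_eye and bolt_1 below 0.005 m or horizontal distance between shim_eye and bolt_2 below 0.005 m or horizontal distance between shim_eye and bolt_3 below 0.005 m or horizontal distance between shim_eye and bolt_4 below 0.005 m) and angle between shim_eye's own z axis and vertical below 0.06 rad and height (world z) of shim_eye below 0.003 m and angle between the x axis of shim_eye and the x axis of plate, either way round below 0.25 rad); the robot touches nothing.
It fails at once if the shim is forced: pushed against a foot or a bolt with more than 20 N (contact force between shim and plate above 20 N or contact force between shim and foot_a above 20 N or contact force between shim and foot_b above 20 N or contact force between shim and foot_c above 20 N or contact force between shim and foot_d above 20 N).
It fails at once if the spanner is moved more than 15 mm (distance of spanner_mid from where it was at the start of the episode above 0.015 m).
It fails at once if the work blank is moved more than 15 mm (distance of blank_mid from where it was at the start of the episode above 0.015 m).
It fails at once if the lens cap is moved more than 15 mm (distance of lens_cap_mid from where it was at the start of the episode above 0.015 m).
It also fails if it takes over 64 s, if anything falls off the work surface, if the arm or the gripper's body presses on something with over 40 N, if the wrist force passes 120 N, or if a joint passes its speed limit or range.

### The arm

A 7-joint arm with a two-finger parallel gripper is mounted at the origin on the work surface. World frame = base frame: x ahead of the robot, y to its left, z up, the work surface at z = 0. Lengths are in m, angles in degrees, forces in N, time in s.
With the tool pointing down it reaches from about 0.425 to 0.875 m from the base axis. Payload 4.7 kg.
Tool frame: the origin (TCP) lies at the very end of the fingers, on their centre line; the grasp point (between the pads) lies 19 mm behind it; z points along the fingers, y is the line along which they close (so a half turn about z gives the same grasp; the last joint's range is limited). The gripper opens to 87 mm and grips with 3 to 60 N. Pads are 19 mm wide; open, the fingers measure 117 mm over their backs; the gripper's body (75 mm by 190 mm) begins 51 mm behind the grasp point.
Start: joints at [69.964, 18.392, -4.016, 83.108, 1.295, 78.541, -3.26], TCP at [0.231, -0.607, 0.223] pointing down, gripper open.
Joint ranges: [-163.93, 163.93], [-17.29, 119.83], [-79.2, 71.16], [3.27, 140.29], [-89.18, 269.18], [5.43, 117.66], [-154.24, 154.24]. Speed limits (degrees/s): [147.25, 147.25, 180, 180, 180, 180, 180].

### API

Orientations are given as [roll, pitch, yaw] about the fixed x, y, z axes, in that order (R = Rz(yaw) Ry(pitch) Rx(roll)).
In Python, from cell import get_obs, eyes, env gives the robot as it stands.
- The arm moves only by the tool servo_tool, never from a script. Its argument "series" is a list that holds one entry, the list of rows, each a list of 7 numbers: the shift along the tool's x, y, z in units of 300 mm (1.0 is 300 mm), then the turn, a rotation vector about the tool's x, y, z in units of pi rad (1.0 is pi rad), then the opening, from 0 (shut) to 1 (fully open). In form: [[[tx, ty, tz, wx, wy, wz, gripper], ...]]. A call has 1 to 12 rows; each row is the pose to reach, as a shift and turn from the pose commanded when the call began, along the tool's axes at that moment, turning the shorter way round; what a row does not reach only later rows make up. A row lasts 1/12 s, in which the tool goes at most 41.7 mm and 7.16 degrees, less where a joint would pass 70% of its speed; a pose out of reach is approached as far as the arm can. A call with a number of a shift or a turn outside -1 to 1 is refused whole. A call with a gripper value outside its range is refused whole. The fingers move at their own pace and stop on an object; "grip_force" is the grip in N (left out, the last holds). Time passes only in rows, so rows that repeat a pose let the fingers close. It gives the time, the measured TCP pose, the force, the opening and the grip force at its end, in the units of the state.
- get_obs(): the state, without advancing time (a new reading comes with each control period).
- eyes.read_camera(name): name is "scene" or "top"; returns a dict with "frame" (400x640x3 uint8, red, green, blue), "depth" (400x640 float32, m along the optical axis (not along the pixel's ray), 0 where there is no reading), "fx", "fy", "cx", "cy" (pixels), "origin" and "rotation" of the camera in the world. Camera axes: x right, y down, z forward; pixel columns grow to the right and rows downward; lengths in m; the calibration is good to about 2 mm. A picture is of the moment at which its call begins.
- env.sign_off(): hands the job in; it is judged then, once.
The state is a dict: "time_s": time; "qpos": joint angles; "joint_velocities": joint speeds; "effort": joint torques, N m; "tool_pos": TCP position; "tool_rot": TCP orientation; "force": force on the tool from outside, world axes, zero at the start; "wrist_torque": the same for the moment, N m; "grip_width": finger opening in m; "grasp_force": force on a finger pad.
Only numpy, scipy, OpenCV 4.12 (cv2) and the standard library are available. Lean on these libraries where they do the work, as an engineer would, in place of code of your own. Each camera call takes 0.05 s, during which the arm holds its last target. There are 200 camera calls.

## Working session

There is one attempt and no reset: what is moved stays moved. The work goes in short steps, Python scripts to look and compute and a tool call to move; the robot and the scene stay as the last step left them, time stands still between calls to the robot, and variables do not carry over. Pictures are saved under pics/ and viewed, at most 10 in all, crops included, and the job is handed in when it is done.

Besides the shell and the picture viewer there is one more tool, called after "Call:" by a JSON object that holds its "api" and its "payload", one argument or row to a line. servo_tool: Moves the arm, as the interface text tells. Shifts and turns lie within -1 to 1; 1 stands for 300 mm of shift or pi rad of turn. Its arguments: {"type":"object","properties":{"series":{"type":"array"},"grip_force":{"type":"number"}},"required":["series"]}

```bash
mkdir -p pics
cat > h.py <<'E'
import numpy as np, cv2
from cell import get_obs, eyes, env
def cam(n):
    return eyes.read_camera(n)
def pt(c,u,v,z=None):
    R=np.array(c["rotation"]);o=np.array(c["origin"])
    d=R@np.array([(u-c["cx"])/c["fx"],(v-c["cy"])/c["fy"],1])
    k=c["depth"][int(round(v)),int(round(u))] if z is None else (z-o[2])/d[2]
    return o+k*d
E
python3 - <<'E'
from h import *
import pickle
o=get_obs();print(o["time_s"],o["tool_pos"],o["tool_rot"],o["grip_width"])
for n in("scene","top"):
    c=cam(n);pickle.dump(c,open(n+".pkl","wb"));cv2.imwrite(f"pics/{n}0.png",c["frame"][:,:,::-1]);print(n,c["origin"],c["rotation"],c["fx"])
E
```

```text
0.0 [ 0.23104011 -0.60696328  0.22147188] [-1.79891773e+02  5.70223462e-03  2.08479864e+01] 0.08709335588080708
scene [ 1.35721915 -0.23224979  0.686627  ] [-126.95949333    0.47884128   72.70239764] 363.0887413545598
top [0.39928118 0.00811709 1.35737073] [-1.72607621e+02  7.71290330e-03 -9.01777935e+01] 468.0169805358838
```

View pics/scene0.png

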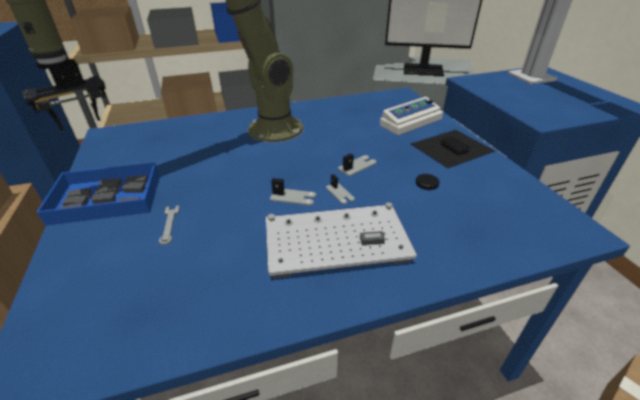

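View pics/top0.png

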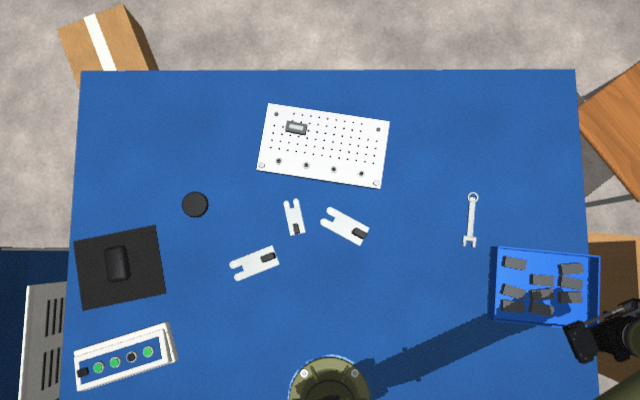

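The top view shows three shims. The smallest is at about (293,217) with its nose toward the plate. The larger ones are at (345,226) and (255,263). The plate is at (323,146), with bolts along its near edge from (279,161) to (361,173).

```bash
sed -i 's/R=np.array(c\["rotation"\])/R=Rotation.from_euler("xyz",c["rotation"],degrees=True).as_matrix()/; 1a from scipy.spatial.transform import Rotation' h.py
python3 - <<'E'
from h import *
import pickle
c=pickle.load(open("top.pkl","rb"))
f=c["frame"][95:245,225:400,::-1]
cv2.imwrite("pics/t1.png",cv2.resize(f,(700,600),interpolation=cv2.INTER_CUBIC))
print(pt(c,320,146),pt(c,100,200),c["cx"],c["cy"])
E
```

```text
[0.70444855 0.02393157 0.03547184] [0.55347739 0.66568135 0.00191325] 325.7483976061084 191.9292072770218
```

View pics/t1.png

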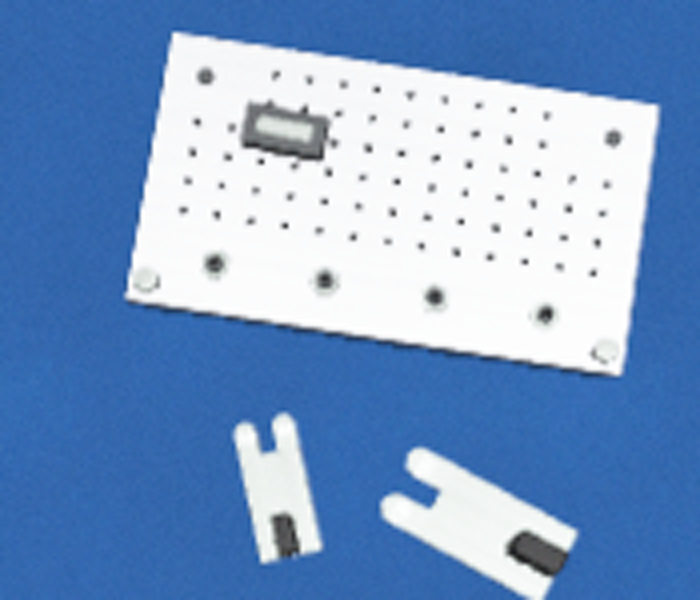

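Run:
```python
from h import *
import pickle
c=pickle.load(open("top.pkl","rb"))
P=lambda x,y,z:pt(c,225+(x+.5)/4-.5,95+(y+.5)/4-.5,z)
mod=[];w=[]
for (x,y),m in zip([(215,264),(326,281),(435,297),(545,314)],[120,40,-40,-120]): w.append(P(x,y,.042));mod.append((-.066,m/1e3))
for (x,y),m in zip([(173,32),(658,104),(622,373),(127,297)],[(.1,.18),(.1,-.18),(-.1,-.18),(-.1,.18)]): w.append(P(x,y,.032));mod.append(m)
w=np.array(w)[:,:2];mod=np.array(mod)
a=mod-mod.mean(0);b=w-w.mean(0)
th=np.arctan2((a[:,0]*b[:,1]-a[:,1]*b[:,0]).sum(),(a*b).sum())
R=np.array([[np.cos(th),-np.sin(th)],[np.sin(th),np.cos(th)]])
t=w.mean(0)-R@mod.mean(0)
print("plate",t,np.degrees(th));print((w-(mod@R.T+t))*1e3)
for m in (120,40,-40,-120): print("bolt",R@[-.066,m/1e3]+t)
tips=[P(242,422,.005),P(282,413,.005)];back=[P(262,563,.005),P(322,548,.005)]
print("tips",tips,"back",back)
f=(tips[0]+tips[1])/2;k=(back[0]+back[1])/2
print("len",np.linalg.norm(f-k),"w",np.linalg.norm(back[0]-back[1]),"ang",np.degrees(np.arctan2(*(f-k)[1::-1])))
d=(f-k)/np.linalg.norm(f-k);print("grip from back",k+d*.0145)
g=[P(*q,.046) for q in [(273,516),(292,514),(299,553),(279,557)]];print("grip",np.mean(g,0))
# depth-based grip (scene, both)
for n in("top","scene"):
    c=pickle.load(open(n+".pkl","rb"))
    v,u=np.mgrid[:400,:640];M=Rotation.from_euler("xyz",c["rotation"],degrees=True).as_matrix()
    X=np.stack([(u-c["cx"])/c["fx"],(v-c["cy"])/c["fy"],np.ones(u.shape)],-1)*c["depth"][...,None]@M.T+c["origin"]
    q=X[(abs(X[...,:2]-(k+d*.0145)[:2]).max(-1)<.035)&(X[...,2]>(.036 if n=="top" else .025))]
    print(n,len(q),q.mean(0) if len(q) else "",q[:,:2].ptp(0) if 0 else "")
```

```text
plate [0.70824619 0.01464103] -8.887100814488813
[[-0.96859798 -0.47574204]
 [-1.20276382 -0.79967932]
 [-0.67878608  0.48814239]
 [-0.85244298  1.24749553]
 [ 0.60016324 -0.62577448]
 [ 0.88318422  1.13402854]
 [ 0.80047459  0.02437961]
 [ 1.41876882 -0.99285023]]
bolt [0.66157709 0.14339659]
bolt [0.64921806 0.06435702]
bolt [ 0.63685902 -0.01468255]
bolt [ 0.62449998 -0.09372213]
tips [array([0.55108222, 0.12592997, 0.005     ]), array([0.55757692, 0.09689262, 0.005     ])] back [array([0.44892565, 0.11071063, 0.005     ]), array([0.45956031, 0.067551  , 0.005     ])]
len 0.10253655173262884 w 0.044450535731197165 ang 12.550088921138954
grip from back [0.46839653 0.09228156 0.005     ]
grip [0.46689842 0.09112475 0.046     ]
top 53 [0.46955162 0.09293447 0.04538095] 
scene 62 [0.47284287 0.08945535 0.03897871]
```

```bash
cat >> h.py <<'E'
def go(x,y,z,yaw,frm=None):
    o=get_obs();p=np.array(o["tool_pos"]) if frm is None else np.array(frm[:3])
    R=Rotation.from_euler("xyz",o["tool_rot"] if frm is None else [180,0,frm[3]],degrees=True)
    T=Rotation.from_euler("xyz",[180,0,yaw],degrees=True)
    return np.r_[R.inv().apply(np.array([x,y,z])-p)/.3,(R.inv()*T).as_rotvec()/np.pi].round(4).tolist()
E
python3 -c "
from h import *
print(go(.48,-.38,.2,20.85)); print(go(.468,-.2,.15,12.5)); a=[.48,-.38,.2,20.85]
print(go(.5,-.12,.15,12.5,a)); print(go(.468,.092,.10,12.5,[.5,-.12,.15,12.5]));print(go(.468,.092,.014,12.5,[.468,.092,.10,12.5]))"
```

```text
[1.0447, -0.4118, 0.0725, -0.0005, 0.0, -0.0]
[1.2209, -0.9865, 0.2401, -0.0005, 0.0001, 0.0464]
[0.3708, -0.7862, 0.1667, 0.0, -0.0, 0.0464]
[0.0488, -0.713, 0.1667, 0.0, 0.0, 0.0]
[0.0, -0.0, 0.2867, 0.0, 0.0, 0.0]
```

Call:
{"api": "servo_tool", "payload": {
  "series": [
    [[1.0,-0.4,0.07,0,0,0,0.5],[1.0,-0.4,0.07,0,0,0,0.5],[1.0,-0.4,0.07,0,0,0,0.5],[1.0,-0.4,0.07,0,0,0,0.5],[1.0,-0.4,0.07,0,0,0,0.5],[1.0,-0.4,0.07,0,0,0,0.5],[1.0,-0.4,0.07,0,0,0,0.5],[1.0,-0.4,0.07,0,0,0,0.5],[1.0,-0.4,0.07,0,0,0,0.5]]
  ],
  "grip_force": 6
}}

```text
time_s: 0.85
tool_pos: [0.4756, -0.3798, 0.2008]
tool_rot: [-179.8, -0.3, 21.6]
force: [0.0, 1.3, 0.1]
grip_width: 0.045
grasp_force: 0.0
```

```bash
python3 -c "
from h import *
print(go(.5,-.12,.15,12.5))"
```

```text
[0.3932, -0.7747, 0.1739, -0.0013, -0.0014, 0.0504]
```

Call:
{"api": "servo_tool", "payload": {
  "series": [
    [[0.375,-0.785,0.17,0,0,0.0464,0.5],[0.375,-0.785,0.17,0,0,0.0464,0.5],[0.375,-0.785,0.17,0,0,0.0464,0.5],[0.375,-0.785,0.17,0,0,0.0464,0.5],[0.375,-0.785,0.17,0,0,0.0464,0.5],[0.375,-0.785,0.17,0,0,0.0464,0.5],[0.375,-0.785,0.17,0,0,0.0464,0.5],[0.375,-0.785,0.17,0,0,0.0464,0.5],[0.375,-0.785,0.17,0,0,0.0464,0.5]]
  ]
}}

```text
time_s: 1.6
tool_pos: [0.49, -0.128, 0.1503]
tool_rot: [180.0, 0.0, 12.6]
force: [-0.1, -0.8, 0.0]
grip_width: 0.0438
grasp_force: 0.0
```

```bash
python3 -c "
from h import *
o=get_obs();print(o['tool_pos'],o['tool_rot']);print(go(.468,.092,.10,12.5))"
```

```text
[ 0.48997964 -0.12797546  0.15026829] [1.79976984e+02 4.79636935e-02 1.26226030e+01]
[0.0889, -0.7316, 0.1672, 0.0001, 0.0003, 0.0007]
```

Call:
{"api": "servo_tool", "payload": {
  "series": [
    [[0.089,-0.73,0.167,0,0,0,0.5],[0.089,-0.73,0.167,0,0,0,0.5],[0.089,-0.73,0.167,0,0,0,0.5],[0.089,-0.73,0.167,0,0,0,0.5],[0.089,-0.73,0.167,0,0,0,0.5],[0.089,-0.73,0.167,0,0,0,0.5],[0.089,-0.73,0.167,0,0,0,0.5],[0.089,-0.73,0.167,0,0,0,0.5],[0.089,-0.73,0.167,0,0,0,0.5]]
  ]
}}

```text
time_s: 2.35
tool_pos: [0.4698, 0.0884, 0.1006]
tool_rot: [179.9, -0.0, 12.3]
force: [0.4, -1.2, 0.4]
grip_width: 0.0434
grasp_force: 0.0
```

Run:
```python
from h import *
o=get_obs();print(o['tool_pos'],o['tool_rot']);print(go(.469,.092,.014,12.5))
c=cam("scene");cv2.imwrite("pics/s1.png",cv2.resize(c["frame"][110:290,220:460,::-1],(800,600),interpolation=cv2.INTER_CUBIC))
```

```text
[0.46983979 0.08843869 0.1005692 ] [ 1.79939473e+02 -4.15116297e-03  1.22886142e+01]
[-0.0002, -0.0125, 0.2886, 0.0003, -0.0, -0.0012]
```

View pics/s1.png

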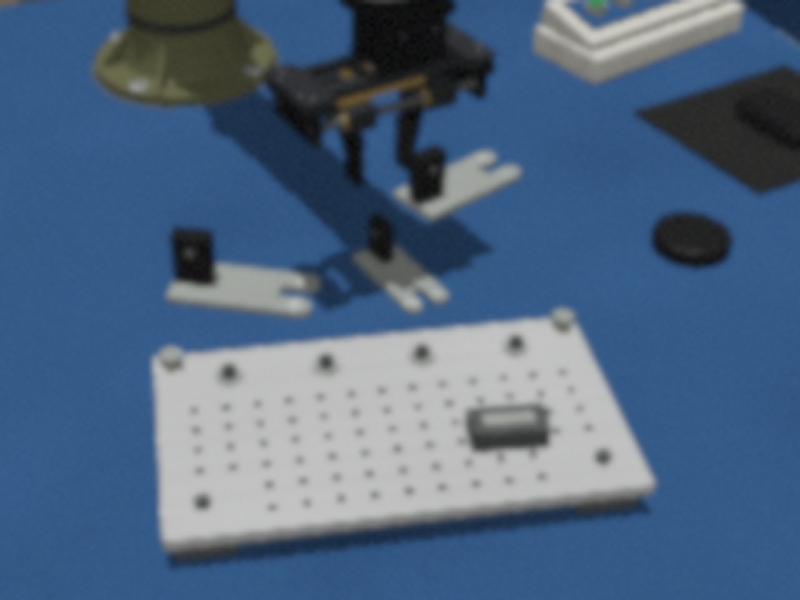

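The open fingers hang above the small shim's grip, at crop (380,237), and nothing is in the way. I'll go down and close.

Call:
{"api": "servo_tool", "payload": {
  "series": [
    [[0,0,0.13,0,0,0,0.5],[0,0,0.25,0,0,0,0.5],[0,0,0.287,0,0,0,0.5],[0,0,0.287,0,0,0,0.5],[0,0,0.287,0,0,0,0],[0,0,0.287,0,0,0,0],[0,0,0.287,0,0,0,0],[0,0,0.287,0,0,0,0],[0,0,0.287,0,0,0,0],[0,0,0.287,0,0,0,0],[0,0,0.287,0,0,0,0]]
  ],
  "grip_force": 8
}}

```text
time_s: 3.32
tool_pos: [0.4697, 0.0914, 0.0153]
tool_rot: [180.0, -0.1, 12.5]
force: [-0.8, 0.6, 6.4]
grip_width: 0.0144
grasp_force: 7.9
```

Run:
```python
from h import *
o=get_obs();print(o['tool_pos'],o['tool_rot'],o['grip_width'],o['grasp_force'],o['force'])
c=cam("top");cv2.imwrite("pics/t2.png",cv2.resize(c["frame"][120:250,230:400,::-1],(780,600),interpolation=cv2.INTER_CUBIC))
t=np.array([.70825,.01464]);a=np.radians(-8.9)
for m in(120,40,-40,-120):
  R=np.array([[np.cos(a),-np.sin(a)],[np.sin(a),np.cos(a)]])
  print(m,"home grip",R@[-.132,m/1e3]+t,"pre",R@[-.197,m/1e3]+t)
```

```text
[0.46966278 0.09142124 0.0152546 ] [ 1.79977587e+02 -8.38549735e-02  1.25127983e+01] 0.014376569887017188 7.949162086006254 [-0.77658619  0.63481753  6.36218037]
120 home grip [0.59640454 0.15361695] pre [0.53218715 0.16367313]
40 home grip [0.58402771 0.07458017] pre [0.51981032 0.08463634]
-40 home grip [ 0.57165088 -0.00445662] pre [0.50743349 0.00559955]
-120 home grip [ 0.55927405 -0.08349341] pre [ 0.49505666 -0.07343724]
```

View pics/t2.png

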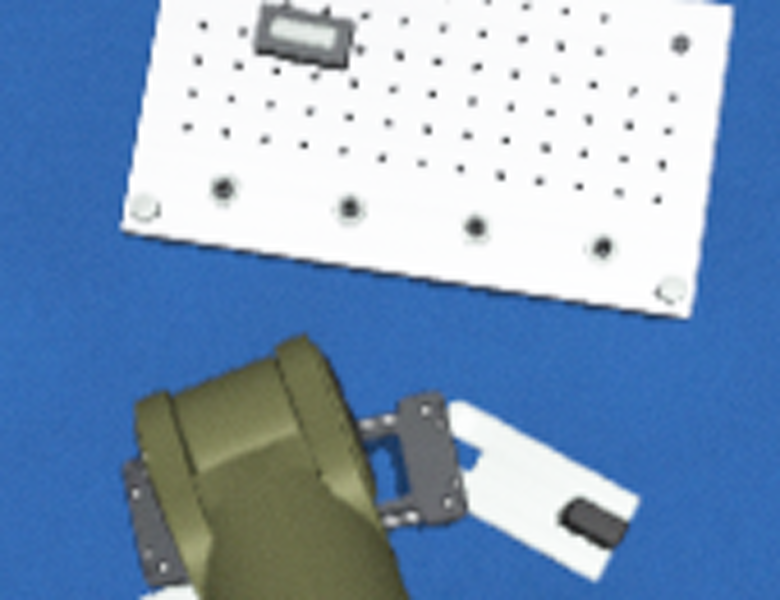

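The shim is gripped: opening 14.4 mm against a grip 14 mm thick. The big shim sits to the right, at crop (545,490), clear of lanes 1 and 2. Next I'll slide to the pre-position in front of bolt 2.

Run:
```python
from h import *
print(go(.518,.0849,.0155,-8.9))
```

```text
[0.1527, 0.0562, -0.0007, 0.0, -0.0004, 0.119]
```

Call:
{"api": "servo_tool", "payload": {
  "series": [
    [[0.04,0.015,-0.002,0,0,0.03,0],[0.08,0.03,-0.002,0,0,0.06,0],[0.12,0.045,-0.002,0,0,0.09,0],[0.153,0.056,-0.002,0,0,0.119,0],[0.153,0.056,-0.002,0,0,0.119,0],[0.153,0.056,-0.002,0,0,0.119,0]]
  ]
}}

```text
time_s: 3.87
tool_pos: [0.5182, 0.0846, 0.0151]
tool_rot: [-180.0, -0.1, -8.8]
force: [0.9, -0.1, 2.8]
grip_width: 0.0137
grasp_force: 8.0
```

Run:
```python
from h import *
o=get_obs();print(o['tool_pos'],o['tool_rot'],o['grip_width'],o['grasp_force'],o['force'])
c=cam("top");cv2.imwrite("pics/t3.png",cv2.resize(c["frame"][120:250,230:400,::-1],(780,600),interpolation=cv2.INTER_CUBIC))
```

```text
[0.5181616  0.08460387 0.01507407] [-1.79986480e+02 -7.55932169e-02 -8.78831208e+00] 0.013748119352960044 7.998434386972804 [ 0.85244068 -0.12529204  2.76849644]
```

View pics/t3.png

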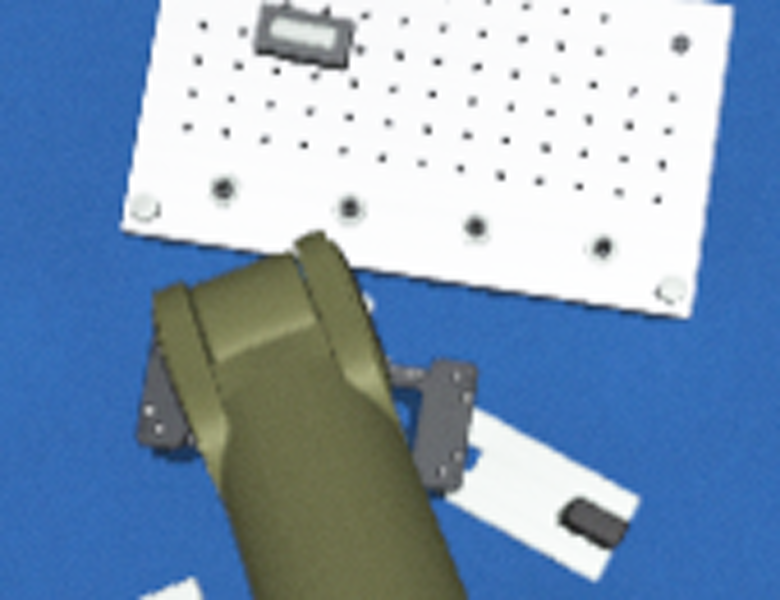

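The prong tip shows at (368,300), just short of the plate edge. Feeling in gently at bolt 2.

Call:
{"api": "servo_tool", "payload": {
  "series": [
    [[0.02,0,0,0,0,0,0],[0.04,0,0,0,0,0,0],[0.055,0,0,0,0,0,0],[0.065,0,0,0,0,0,0],[0.073,0,0,0,0,0,0],[0.08,0,0,0,0,0,0],[0.085,0,0,0,0,0,0],[0.09,0,0,0,0,0,0]]
  ],
  "grip_force": 6
}}

```text
time_s: 4.58
tool_pos: [0.5426, 0.0807, 0.0145]
tool_rot: [180.0, 0.2, -8.9]
force: [-7.1, 1.3, 4.8]
grip_width: 0.0141
grasp_force: 6.0
```

About 7 N resists at roughly 24 mm, which is the depth of a foot face. Foot 2 is low. I'll back off and move to bolt 1.

Call:
{"api": "servo_tool", "payload": {
  "series": [
    [[-0.02,0,0,0,0,0,0],[-0.04,0,0,0,0,0,0],[-0.04,-0.08,0,0,0,0,0],[-0.04,-0.16,0,0,0,0,0],[-0.04,-0.24,0,0,0,0,0],[-0.04,-0.267,0,0,0,0,0],[-0.04,-0.267,0,0,0,0,0],[-0.04,-0.267,0,0,0,0,0]]
  ]
}}

```text
time_s: 5.25
tool_pos: [0.5443, 0.161, 0.0146]
tool_rot: [180.0, 0.0, -8.9]
force: [0.1, -0.4, -1.4]
grip_width: 0.0139
grasp_force: 6.0
```

Run:
```python
from h import *
o=get_obs();print(o['tool_pos'],o['tool_rot'],o['grip_width'],o['grasp_force'],o['force'])
R=Rotation.from_euler("z",-8.9,degrees=True).as_matrix()[:2,:2]
print("tcp in plate",R.T@(np.array(o['tool_pos'])[:2]-[.70825,.01464]))
```

```text
[0.54426192 0.16103683 0.01455309] [ 1.79953840e+02  8.88439736e-03 -8.86179360e+00] 0.013874350647670753 6.002087332162773 [ 0.05477149 -0.35432435 -1.35924425]
tcp in plate [-0.18466275  0.11926354]
```

Call:
{"api": "servo_tool", "payload": {
  "series": [
    [[0.015,0,0,0,0,0,0],[0.028,0,0,0,0,0,0],[0.036,0,0,0,0,0,0],[0.042,0,0,0,0,0,0],[0.048,0,0,0,0,0,0],[0.052,0,0,0,0,0,0]]
  ]
}}

```text
time_s: 5.75
tool_pos: [0.5603, 0.1585, 0.0148]
tool_rot: [180.0, 0.0, -9.0]
force: [0.7, 0.3, -0.9]
grip_width: 0.0138
grasp_force: 6.0
```

No resistance past the jam depth, so foot 1 is the high one. Pushing on toward the bolt.

Call:
{"api": "servo_tool", "payload": {
  "series": [
    [[0.015,0,0,0,0,0,0],[0.03,0,0,0,0,0,0],[0.04,0,0,0,0,0,0],[0.05,0,0,0,0,0,0],[0.06,0,0,0,0,0,0],[0.07,0,0,0,0,0,0],[0.08,0,0,0,0,0,0],[0.09,0,0,0,0,0,0],[0.1,0,0,0,0,0,0],[0.1,0,0,0,0,0,0]]
  ]
}}

```text
time_s: 6.58
tool_pos: [0.5904, 0.1541, 0.0149]
tool_rot: [180.0, -0.0, -9.0]
force: [1.0, -0.5, -1.6]
grip_width: 0.0139
grasp_force: 6.0
```

Call:
{"api": "servo_tool", "payload": {
  "series": [
    [[0.008,0,0,0,0,0,0],[0.014,0,0,0,0,0,0],[0.018,0,0,0,0,0,0],[0.022,0,0,0,0,0,0],[0.026,0,0,0,0,0,0],[0.03,0,0,0,0,0,0],[0.03,0,0,0,0,0,0]]
  ]
}}

```text
time_s: 7.17
tool_pos: [0.5989, 0.1529, 0.0149]
tool_rot: [180.0, -0.0, -8.9]
force: [-0.5, -0.5, -1.8]
grip_width: 0.014
grasp_force: 6.0
```

Call:
{"api": "servo_tool", "payload": {
  "series": [
    [[0.004,0,0,0,0,0,0],[0.008,0,0,0,0,0,0],[0.011,0,0,0,0,0,0],[0.014,0,0,0,0,0,0],[0.014,0,0,0,0,0,0]]
  ]
}}

```text
time_s: 7.58
tool_pos: [0.6003, 0.1529, 0.0144]
tool_rot: [179.9, 0.3, -8.9]
force: [-6.2, 0.7, 1.2]
grip_width: 0.0139
grasp_force: 6.0
```

The bolt stops it, with 6 N at the expected home depth. I'll ease off the command, then let go and rise.

Call:
{"api": "servo_tool", "payload": {
  "series": [
    [[-0.005,0,0,0,0,0,0],[-0.009,0,0,0,0,0,0],[-0.009,0,0,0,0,0,0],[-0.009,0,0,0,0,0,0.2],[-0.009,0,0,0,0,0,0.45],[-0.009,0,0,0,0,0,0.5],[-0.009,0,0,0,0,0,0.5],[-0.009,0,0,0,0,0,0.5]]
  ]
}}

```text
time_s: 8.25
tool_pos: [0.6005, 0.1527, 0.0152]
tool_rot: [-180.0, -0.0, -8.9]
force: [0.8, 0.0, -0.1]
grip_width: 0.0367
grasp_force: 0.0
```

Call:
{"api": "servo_tool", "payload": {
  "series": [
    [[-0.009,0,-0.06,0,0,0,0.5],[-0.009,0,-0.15,0,0,0,0.5],[-0.009,0,-0.28,0,0,0,0.5],[-0.1,0,-0.4,0,0,0,0.5],[-0.2,0.1,-0.4,0,0,0,0.5],[-0.3,0.25,-0.4,0,0,0,0.5],[-0.35,0.35,-0.4,0,0,0,0.5],[-0.35,0.5,-0.4,0,0,0,0.5],[-0.35,0.6,-0.4,0,0,0,0.5],[-0.35,0.7,-0.4,0,0,0,0.5],[-0.35,0.7,-0.4,0,0,0,0.5]]
  ]
}}

```text
time_s: 9.17
tool_pos: [0.4625, -0.0459, 0.1352]
tool_rot: [179.8, -0.0, -9.5]
force: [0.3, -1.0, -0.8]
grip_width: 0.0434
grasp_force: 0.0
```

Run:
```python
from h import *
o=get_obs();print(o['tool_pos'],o['grip_width'],o['force'])
c=cam("top");cv2.imwrite("pics/t4.png",cv2.resize(c["frame"][120:250,230:400,::-1],(780,600),interpolation=cv2.INTER_CUBIC))
v,u=np.mgrid[:400,:640];M=Rotation.from_euler("xyz",c["rotation"],degrees=True).as_matrix()
X=np.stack([(u-c["cx"])/c["fx"],(v-c["cy"])/c["fy"],np.ones(u.shape)],-1)*c["depth"][...,None]@M.T+c["origin"]
q=X[(abs(X[...,:2]-[.594,.153]).max(-1)<.03)&(X[...,2]>.036)&(X[...,2]<.06)];print(len(q),q.mean(0),q.min(0),q.max(0))
```

```text
[ 0.46245998 -0.04585371  0.13515998] 0.043365073315715395 [ 0.33653852 -0.95213187 -0.84394439]
53 [0.59826211 0.15341836 0.04520638] [0.58447271 0.14591619 0.03600521] [0.61308442 0.1604136  0.0520678 ]
```

View pics/t4.png

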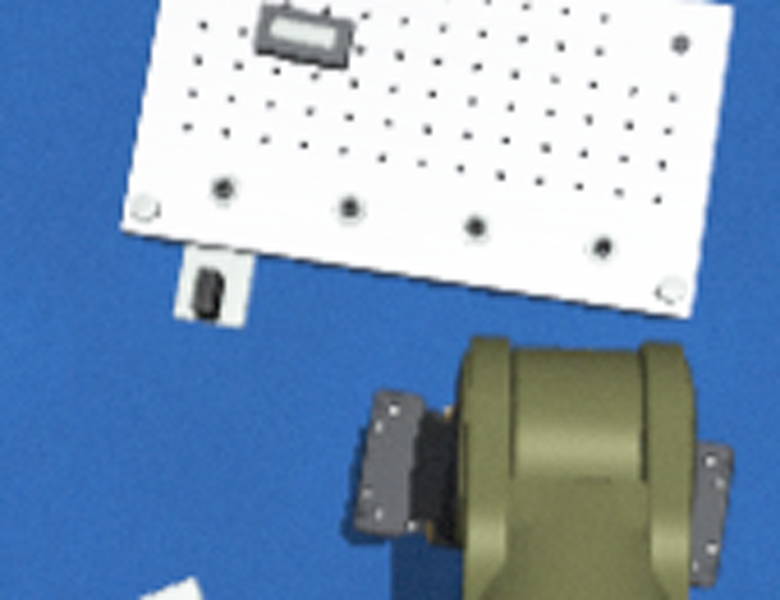

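The shim is in under bolt 1 and lined up with it. Its grip is at (0.598, 0.153), against (0.596, 0.154) expected when home, and the gripper is clear. Handing in.

```bash
python3 -c "
from h import *
print(env.sign_off())"
```

```text
the job is handed in; nothing more can be done
None
```

The job is handed in: the smallest shim is fully home round bolt 1 (leftmost), flat on the bench and let go, with foot 2 found low and feet 3 and 4 not tried; I don't have the judge's verdict.

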